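# Lock a stop screw with its jam nut

### The job

The copy stand's height-stop screw on the desk is already set; lock it. First put the holding key on the screw so that it cannot turn: its square socket fully down over the screw's square head, its tail between the two upright pins, and let go of it. Then turn the jam nut's lever clockwise (seen from above) until the nut comes up tight on its washer, and hold it there for half a second with about 10 N at the lever's post, well under 15 N; the screw must keep its setting, the key stays on, and the loupe, the film cassette and the portable drive are left alone.

Things in the scene. Friction and masses are not known exactly. Their poses are not given: they have to be found in the camera images.
- screw_seat (a point): Adjusting screw, upright in a grey stop block fixed to the desk. Point on its axis on top of its round collar (30 mm across), 52 mm above the desk: here the key's underside comes to rest. Above it the square head, 18 mm across flats along this point's x and y, straight for 11 mm, then a round cone to 69 mm above the desk, 10 mm across at the top. It turns easily, so the nut drags it unless it is held.
- screw (a joint): Turn of the adjusting screw, rad, growing clockwise seen from above; within 0.04 of 0 at its setting, where the head's x axis points to pin_gap. The setting is lost at 0.3 rad either way.
- pin_gap (a point): Midway between the stop block's two upright steel pins, on top of a grey rest for the key's tail (9 mm thick along x, 52 mm above the desk), 85 mm from the screw's axis; its x axis (the block's) runs away from the screw. Pins 10 mm thick, 21 mm clear of one another along y, straight to 63 mm above the desk, then tapered to points at 72 mm.
- lever_post (a point): Upright round post, 13 mm thick, at the end of the jam nut's lever; point on its axis, 55 mm above the desk. Bare from 40 to 70 mm above the desk. It circles the screw's axis at 75 mm radius, on the side away from the pins; the lever is a 10 mm bar at 32 mm height. x points outward along the lever.
- jam_nut: Dark hexagonal jam nut, 39 mm across corners, 25 to 39 mm above the desk, with lever and post; origin on the screw's axis at desk level, x outward along the lever. Clockwise tightens. Runs with 2.5 to 3.5 N at the post; after 0.35 to 1.2 rad (not visible) it meets the washer, then about 1.8 N more at the post per mm of its travel. Let go, it springs back 3 to 4 mm at the post and stays tight.
- washer: Aluminium spring washer, 44 mm across, 21 to 24 mm above the desk under the nut; origin on the screw's axis at desk level. The nut presses on it when tight: force between them = 2.5 x (force at the lever's post - 2.4 N), so about 19 N at 10 N.
- key_grip (a point): Centre of the black upright grip of the loose steel holding key. Grip 34 mm long (x), 12 mm wide (y), from 9 to 43 mm above the key's underside, this point at 26 mm, 40 mm from the socket's centre. The key lies on the desk on its underside; x points along the tail, z up. About 0.12 kg.
- key_socket (a point): Centre of the key's square socket at its underside: a through hole 19.8 mm square in a plate 36 mm square and 12 mm thick; x points along the tail. The tail is 16 mm wide, 10 mm high and ends 100 mm from here.
- loupe: Bystander: black loupe, 47 mm across, 45 mm high; origin under its centre.
- film_c: Bystander: film cassette with a red body standing upright, 25x28x48 mm; origin under its centre.
- portable_drive: Bystander: flat grey drive, 108x74x13 mm; origin under its centre.
Things that resemble listed ones, but are neither listed nor needed, are in the scene too. Of the things shaped like the part that bears key_grip, the bare steel one is meant.

How it is judged:
By the outcome, as a careful person would: the job done as asked, in the order asked, and still so for the second after the job is handed in, with the robot touching nothing.
It also fails if it takes over 64 s, if anything falls off the work surface, if the arm or the gripper's body presses on something with over 40 N, if the wrist force passes 120 N, or if a joint passes its speed limit or range.

### The arm

A 6-joint arm with a two-finger parallel gripper is mounted at the origin on a cart in front of the work surface, level with it; the furniture and walls round the work are solid. World frame = base frame: x ahead of the robot, y to its left, z up, the work surface at z = 0. Lengths are in m, angles in rad, forces in N, time in s.
With the tool pointing down it reaches from about 0.325 to 0.925 m from the base axis. Payload 3.1 kg.
Tool frame: the origin (TCP) lies midway between the tips of the shut fingers; the grasp point (between the pads) lies 19 mm behind it; z points along the fingers, y is the line along which they close (so a half turn about z gives the same grasp; the last joint's range is limited). The gripper opens to 85 mm and grips with 20 to 120 N. Pads are 22 mm wide; open, the fingers measure 114 mm over their backs; the gripper's body (76 mm by 85 mm) begins 54 mm behind the grasp point. The pads swing forward as they close: fully open they stand 13 mm farther back than shut.
Start: joints at [-1.229, 0.217, 1.613, -0, 1.311, -0.112], TCP at [0.274, -0.562, 0.231] pointing down, gripper open.
Joint ranges: [-2.75, 2.75], [-0.78, 2.1], [0.31, 2.55], [-1.13, 4.27], [0.13, 2.63], [-2.58, 2.58]. Speed limits (rad/s): [2.79, 2.79, 3.14, 3.14, 3.14, 3.14].

### API

Orientations are given as a 3x3 rotation matrix whose columns are the frame's x, y, z axes.
In Python, from bench import bot gives the robot as it stands. The module is installed in compiled form; this text tells all that it offers.
- The arm moves only by the tool apply_moves, never from a script. Its argument "series" is a list of rows, each an object of numbers: "wx", "wy", "wz": the turn, a rotation vector about the tool's x, y, z in rad; "x", "y", "z": the shift along the tool's x, y, z in mm; "grip": the finger opening in mm, from 0 to 85.4. In form: [{"wx": .., "wy": .., "wz": .., "x": .., "y": .., "z": .., "grip": ..}, ...]. A call has 1 to 10 rows; each row shifts and turns the commanded pose from where the row before left it, along the tool's axes as they then stand; what a row does not reach is not made up. A row lasts 1/12 s, in which the tool goes at most 41.7 mm and 7.16 degrees, less where a joint would pass 70% of its speed; a pose out of reach is approached as far as the arm can. A call is refused whole if a number of a shift passes 41.7 or a number of a turn 0.125, either way. A call with a gripper value outside its range is refused whole. The fingers move at their own pace and stop on an object; "squeeze" is the grip in N (left out, the last holds). Time passes only in rows, so rows that do not move let the fingers close. It gives the time, the measured TCP pose, the force, the opening and the grip force at its end, in the units of the state.
- bot.get_state(): the state, without advancing time (a new reading comes with each control period).
- bot.camera(name): name is "side" or "top"; returns the picture (384x512x3 uint8, red, green, blue); there is no depth.
- bot.calibration(name): a dict with "intrinsics" (3x3 intrinsics, pixels), "rvec" (rotation vector, rad) and "tvec" (3), from world to camera coordinates, as OpenCV has them. Camera axes: x right, y down, z forward; pixel columns grow to the right and rows downward; lengths in m; the calibration is good to about 2 mm. A picture is of the moment at which its call begins. calibration takes no time and is no camera call.
- bot.finish_job(): hands the job in; it is judged then, once.
The state is a dict: "time_s": time; "joint_pos": joint angles; "joint_vel": joint speeds; "effort": joint torques, N m; "tcp_pos": TCP position; "tool_rot": TCP orientation; "force": force on the tool from outside, world axes, zero at the start; "moment": the same for the moment, N m; "opening": finger opening in m; "grasp_force": force on a finger pad.
Only numpy, scipy, OpenCV 4.12 (cv2) and the standard library are available. Lean on these libraries where they do the work, as an engineer would, in place of code of your own. Each camera call takes 0.05 s, during which the arm holds its last target. There are 200 camera calls.

## Working session

There is one attempt and no reset: what is moved stays moved. The work goes in short steps, Python scripts to look and compute and a tool call to move; the robot and the scene stay as the last step left them, time stands still between calls to the robot, and variables do not carry over. Pictures are saved under pics/ and viewed, at most 10 in all, crops included, and the job is handed in when it is done.

Besides the shell and the picture viewer there is one more tool, called after "Request:" by a JSON object that holds its "name" and its "arguments", one argument or row to a line. apply_moves: Moves the arm, as the interface text tells. Its arguments: {"type":"object","properties":{"series":{"type":"array","items":{"type":"object","properties":{"wx":{"type":"number"},"wy":{"type":"number"},"wz":{"type":"number"},"x":{"type":"number"},"y":{"type":"number"},"z":{"type":"number"},"grip":{"type":"number"}}}},"squeeze":{"type":"number"}},"required":["series"]}

```bash
mkdir -p pics
cat > h.py <<'E'
import numpy as np, cv2
from bench import bot
def cal(n):
    c=bot.calibration(n); R=cv2.Rodrigues(np.array(c["rvec"],float))[0]
    return np.array(c["intrinsics"],float),R,np.array(c["tvec"],float).ravel()
def ray(n,u,v):
    K,R,t=cal(n); d=R.T@np.linalg.solve(K,[u,v,1.]); return -R.T@t,d/np.linalg.norm(d)
def onz(n,u,v,z):
    c,d=ray(n,u,v); return c+d*(z-c[2])/d[2]
def proj(n,p):
    K,R,t=cal(n); q=K@(R@np.array(p,float)+t); return q[:2]/q[2]
def tri(a,pa,b,pb):
    c1,d1=ray(a,*pa); c2,d2=ray(b,*pb)
    s=np.linalg.lstsq(np.c_[d1,-d2],c2-c1,rcond=None)[0]
    p,q=c1+s[0]*d1,c2+s[1]*d2; return (p+q)/2,np.linalg.norm(p-q)
E
python3 - <<'E'
from h import *
for n in("side","top"):
    im=bot.camera(n); cv2.imwrite(f"pics/{n}0.png",im[:,:,::-1]); 
    cv2.imwrite(f"pics/{n}0b.png",cv2.resize(im[:,:,::-1],(800,600),interpolation=cv2.INTER_CUBIC))
    K,R,t=cal(n); print(n,K[0,0],-R.T@t,R[2])
s=bot.get_state(); print(s["tcp_pos"],s["tool_rot"],s["force"],s["time_s"])
E
```

```text
side 347.0992064566545 [0.40716232 0.72245068 0.49083747] [ 0.13010761 -0.85720772 -0.49826392]
top 463.239855674852 [0.43469447 0.01278083 1.10887984] [ 0.07056466  0.00189948 -0.9975054 ]
[ 0.27375912 -0.56101225  0.23007501] [[ 8.98788455e-01  4.38382016e-01 -7.21690578e-04]
 [ 4.38382523e-01 -8.98786026e-01  2.10787617e-03]
 [ 2.75409597e-04 -2.21091130e-03 -9.99997518e-01]] [ 0.36281441  0.23015145 -0.52272673] 0.1
```

View pics/side0b.png

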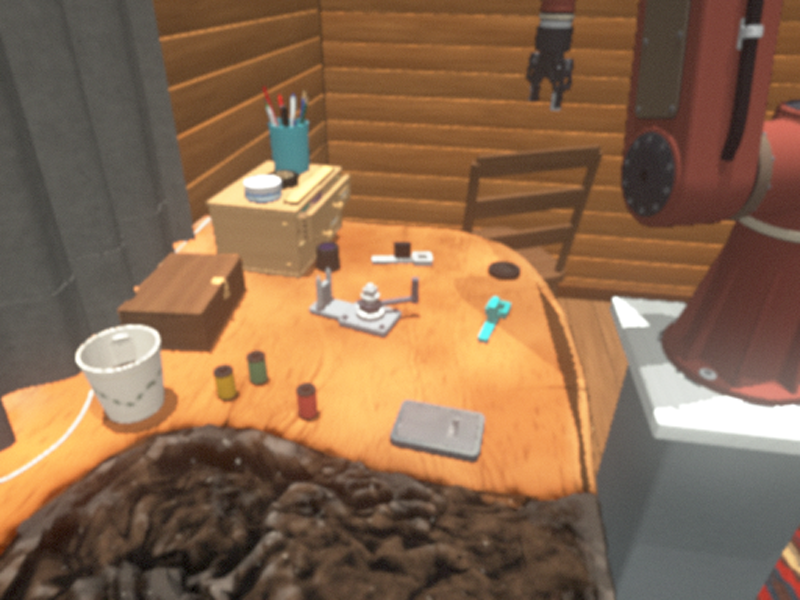

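View pics/top0b.png

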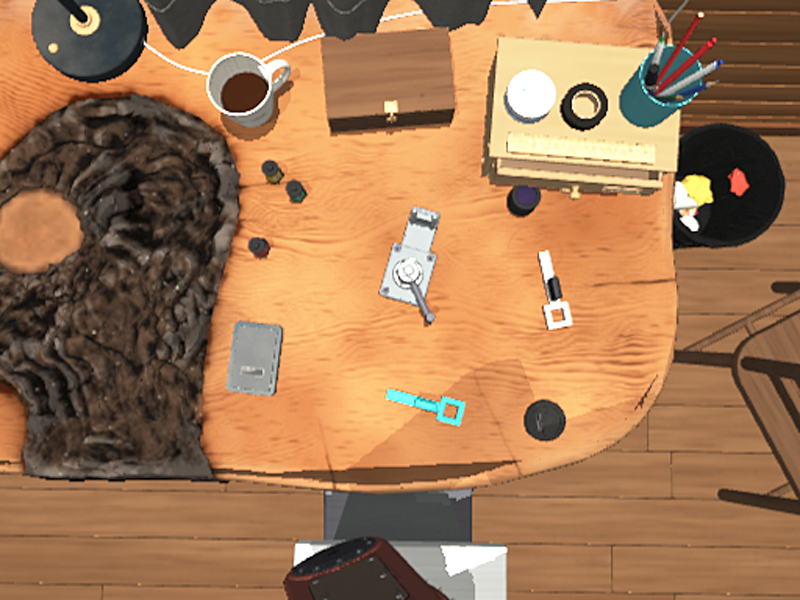

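The side view shows the steel key at about (402,257) and the stop block at (360,310). In the top view the steel key is at (555,290), the screw at (408,272), the pins at (425,213) and the post at (430,318). The teal key is a decoy. I'll zoom in next.

Run:
```python
from h import *
t=cv2.imread("pics/top0.png"); s=cv2.imread("pics/side0.png")
def c(im,x,y,w,h): return cv2.resize(im[y:y+h,x:x+w],(400,300),interpolation=cv2.INTER_CUBIC)
A=np.vstack([np.hstack([c(t,225,125,120,90),c(t,305,140,100,75)]),np.hstack([c(s,190,160,88,66),c(s,225,140,64,48)])])
cv2.imwrite("pics/crop.png",A)
```

```text
(no output)
```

View pics/crop.png

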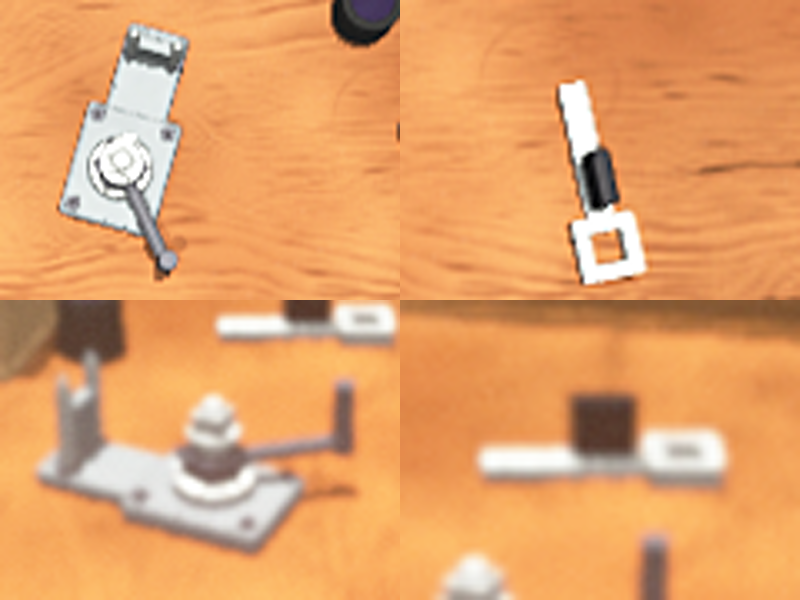

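Run:
```python
from h import *
t=cv2.imread("pics/top0.png"); s=cv2.imread("pics/side0.png")
def P(n,o): print(n,np.round(np.array(o)*1000,1))
for n,a,b in(("screwtop",(261.9,172.4),(236.6,181.5)),("post",(275.1,202.7),(265.7,178.2))):
    p,e=tri("top",a,"side",b); P(n,p); print(" gap",e*1000)
P("screw@69",onz("top",261.9,172.4,.069));P("post@70",onz("top",275.1,202.7,.07))
# key white mask (sub-pixel via upscaling)
U=8
def big(im,x,y,w,h): return cv2.resize(im[y:y+h,x:x+w],None,fx=U,fy=U,interpolation=cv2.INTER_CUBIC)
b=big(t,330,150,50,70); m=(b.min(2)>150).astype(np.uint8)
cs,h=cv2.findContours(m,cv2.RETR_CCOMP,cv2.CHAIN_APPROX_NONE)
for c,hh in zip(cs,h[0]):
    if cv2.contourArea(c)<400: continue
    q=cv2.moments(c); f=lambda p:((p[0]+.5)/U-.5+330,(p[1]+.5)/U-.5+150)
    z=.012 if hh[3]>=0 else .011
    M=f((q["m10"]/q["m00"],q["m01"]/q["m00"])); P("contour hole=%d"%(hh[3]>=0),onz("top",*M,z))
    bx=cv2.boxPoints(cv2.minAreaRect(c)); W=np.array([onz("top",*f(p),z) for p in bx]); P(" box",W[:,:2]); print(cv2.contourArea(c)/64)
# grip: black
m=(b.max(2)<110).astype(np.uint8); cs,_=cv2.findContours(m,cv2.RETR_EXTERNAL,cv2.CHAIN_APPROX_NONE)
for c in cs:
    if cv2.contourArea(c)<1500: continue
    r=cv2.minAreaRect(c); M=f(r[0]); P("grip@43",onz("top",*M,.043)); P("box",[onz("top",*f(p),.043)[:2] for p in cv2.boxPoints(r)])
# block base mask: grey low saturation
hsv=cv2.cvtColor(big(t,235,125,55,85),cv2.COLOR_BGR2HSV); m=((hsv[:,:,1]<60)&(hsv[:,:,2]>110)).astype(np.uint8)
m=cv2.morphologyEx(m,cv2.MORPH_CLOSE,np.ones((41,41)))
cs,_=cv2.findContours(m,cv2.RETR_EXTERNAL,cv2.CHAIN_APPROX_NONE); c=max(cs,key=cv2.contourArea)
f=lambda p:((p[0]+.5)/U-.5+235,(p[1]+.5)/U-.5+125)
ap=cv2.approxPolyDP(c,14,True)[:,0]; P("block poly@10",[onz("top",*f(p),.010)[:2] for p in ap])
```

```text
screwtop [557.6  -5.1  71.3]
 gap 0.6242073008742217
post [489.6 -35.8  70.6]
 gap 0.292815702459622
screw@69 [557.5  -5.2  69. ]
post@70 [489.5 -35.8  70. ]
contour hole=0 [ 500.1 -232.    11. ]
 box [[ 525.1 -206.7]
 [ 534.  -244.9]
 [ 484.3 -255.6]
 [ 475.5 -217.5]]
270.9375
contour hole=1 [ 498.9 -232.1   12. ]
 box [[ 506.2 -220.5]
 [ 510.7 -239.6]
 [ 491.7 -243.8]
 [ 487.2 -224.7]]
60.4375
contour hole=0 [ 574.8 -214.5   11. ]
 box [[ 595.5 -201.2]
 [ 599.6 -218.3]
 [ 546.3 -230.2]
 [ 542.2 -213.1]]
125.8359375
grip@43 [ 536.1 -219.6   43. ]
box [[ 551.  -207.2]
 [ 555.1 -224.4]
 [ 521.3 -232. ]
 [ 517.2 -214.8]]
block poly@10 [[662.9 -10.9]
 [606.3   6.5]
 [602.8  20.2]
 [528.1  39.6]
 [510.3 -22.8]
 [486.1 -40.1]
 [495.1 -44.4]
 [501.5 -35.7]
 [525.9 -30.7]
 [584.3 -46.4]
 [591.4 -38.8]
 [650.8 -50.7]]
```

The top-left panel shows the screw top at (123,158) and the post top at (167,259). The top-right panel shows the socket hole at (608,245) and the tail end at (572,85). The bottom-left panel shows the pin tips at (62,375) and (91,352). The sizes agree with the text: post radius 74.6 mm, tail 101 mm, screw and post tops at 71 mm.

```bash
cat >> h.py <<'E'
def go(p,yaw):
    """turn about tool z, then shift in tool axes (mm) to TCP target p (mm), tool x at yaw deg, tool down"""
    s=bot.get_state(); R=np.array(s["tool_rot"]); y0=np.degrees(np.arctan2(R[1,0],R[0,0]))
    a=np.radians(yaw); T=np.array([[np.cos(a),np.sin(a),0],[np.sin(a),-np.cos(a),0],[0,0,-1]])
    rv=cv2.Rodrigues(R.T@T)[0].ravel()
    print("t",s["time_s"],"pos",np.round(np.array(s["tcp_pos"])*1000,1),"yaw",round(y0,2),"F",np.round(s["force"],1),"op",round(s["opening"]*1000,1),"gf",round(s["grasp_force"],1))
    print("turn",np.round(rv,4),"then shift",np.round(T.T@(np.array(p)-np.array(s["tcp_pos"])*1000),1))
E
python3 - <<'E'
from h import *
for a in((203.6,176.5),(210,171.4)): print("pin",np.round(onz("side",*a,.072)*1000,1))
print("grip top side",np.round(onz("side",257.6,155.7,.043)*1000,1))
print(tri("side",(257.6,155.7),"top",tuple(proj("top",(.5375,-.2225,.043)))))
go((537.5,-222.5,120),12.6)
E
```

```text
pin [644.1 -14.4  72. ]
pin [635.5 -43.8  72. ]
grip top side [ 536.8 -221.    43. ]
(array([ 0.53732391, -0.22270062,  0.04218961]), np.float64(0.0005089236384674919))
t 0.1 pos [ 273.8 -561.   230.1] yaw 26.0 F [ 0.4  0.2 -0.5] op 85.3 gf 0.0
turn [-0.0022 -0.      0.2339] then shift [ 331.2 -272.8  110.1]
```

Request:
{"name": "apply_moves", "arguments": {
  "series": [
    {"wz": 0.117},
    {"wz": 0.117},
    {"x": 30, "y": -25},
    {"x": 30, "y": -25},
    {"x": 30, "y": -25},
    {"x": 30, "y": -25},
    {"x": 30, "y": -25},
    {"x": 30, "y": -25},
    {"x": 30, "y": -25},
    {"x": 30, "y": -25, "grip": 45}
  ],
  "squeeze": 50
}}

```text
validation failed for argument at $.se...
```

Request:
{"name": "apply_moves", "arguments": {
  "series": [
    {"x": 30, "y": -25},
    {"x": 30, "y": -25},
    {"x": 31, "y": -23},
    {"z": 28},
    {"z": 28},
    {"z": 28},
    {"z": 26},
    {"grip": 45},
    {"grip": 45}
  ]
}}

```text
validation failed for argument at $.se...
```

Run:
```python
from h import *
go((537.5,-222.5,16),12.6)
t=bot.camera("top")[:,:,::-1]; s=bot.camera("side")[:,:,::-1]
def c(im,x,y,w,h): return cv2.resize(im[y:y+h,x:x+w],(400,300),interpolation=cv2.INTER_CUBIC)
cv2.imwrite("pics/c2.png",np.hstack([c(t,305,140,100,75),c(s,210,110,96,72)]))
```

```text
t 0.1 pos [ 273.8 -561.   230.1] yaw 26.0 F [ 0.4  0.2 -0.5] op 85.3 gf 0.0
turn [-0.0022 -0.      0.2339] then shift [ 331.2 -272.8  214.1]
```

View pics/c2.png

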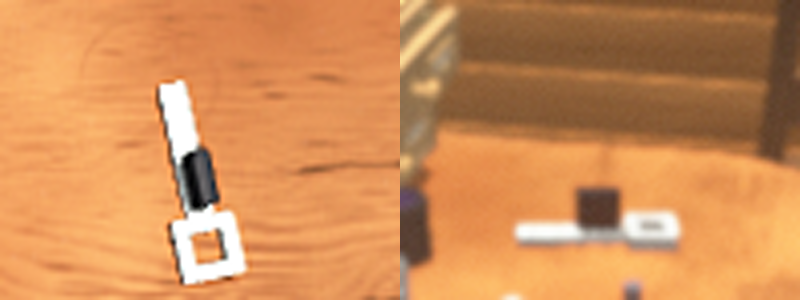

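Both move calls were refused, so nothing moved, and the picture shows the key where it was. The rows probably need all seven fields.

Request:
{"name": "apply_moves", "arguments": {
  "series": [
    {"wx": 0, "wy": 0, "wz": 0.117, "x": 0, "y": 0, "z": 0, "grip": 85},
    {"wx": 0, "wy": 0, "wz": 0.117, "x": 0, "y": 0, "z": 0, "grip": 85},
    {"wx": 0, "wy": 0, "wz": 0, "x": 30, "y": -25, "z": 0, "grip": 85},
    {"wx": 0, "wy": 0, "wz": 0, "x": 30, "y": -25, "z": 0, "grip": 60},
    {"wx": 0, "wy": 0, "wz": 0, "x": 30, "y": -25, "z": 0, "grip": 45},
    {"wx": 0, "wy": 0, "wz": 0, "x": 30, "y": -25, "z": 0, "grip": 45},
    {"wx": 0, "wy": 0, "wz": 0, "x": 30, "y": -25, "z": 0, "grip": 45},
    {"wx": 0, "wy": 0, "wz": 0, "x": 30, "y": -25, "z": 0, "grip": 45},
    {"wx": 0, "wy": 0, "wz": 0, "x": 30, "y": -25, "z": 0, "grip": 45},
    {"wx": 0, "wy": 0, "wz": 0, "x": 30, "y": -25, "z": 0, "grip": 45}
  ],
  "squeeze": 50
}}

```text
time_s: 1.03
tcp_pos: [0.4654, -0.3125, 0.2312]
tool_rot: [[0.976, 0.218, 0.0], [0.218, -0.976, 0.0], [0.0, -0.0, -1.0]]
force: [0.2, 0.2, 0.5]
opening: 0.0454
grasp_force: 0.0
```

Request:
{"name": "apply_moves", "arguments": {
  "series": [
    {"wx": 0, "wy": 0, "wz": 0, "x": 30, "y": -25, "z": 20, "grip": 45},
    {"wx": 0, "wy": 0, "wz": 0, "x": 30, "y": -25, "z": 20, "grip": 45},
    {"wx": 0, "wy": 0, "wz": 0, "x": 31, "y": -23, "z": 20, "grip": 45},
    {"wx": 0, "wy": 0, "wz": 0, "x": 0, "y": 0, "z": 30, "grip": 45},
    {"wx": 0, "wy": 0, "wz": 0, "x": 0, "y": 0, "z": 20, "grip": 45},
    {"wx": 0, "wy": 0, "wz": 0, "x": 0, "y": 0, "z": 0, "grip": 45},
    {"wx": 0, "wy": 0, "wz": 0, "x": 0, "y": 0, "z": 0, "grip": 45}
  ],
  "squeeze": 50
}}

```text
time_s: 1.62
tcp_pos: [0.5329, -0.2266, 0.1226]
tool_rot: [[0.976, 0.218, -0.004], [0.218, -0.976, 0.002], [-0.003, -0.003, -1.0]]
force: [-0.4, 1.0, 0.4]
opening: 0.0451
grasp_force: 0.0
```

Run:
```python
from h import *
go((537.5,-222.5,16),12.6)
t=bot.camera("top")[:,:,::-1]; s=bot.camera("side")[:,:,::-1]
def c(im,x,y,w,h): return cv2.resize(im[y:y+h,x:x+w],(400,300),interpolation=cv2.INTER_CUBIC)
cv2.imwrite("pics/c3.png",np.hstack([c(t,305,140,100,75),c(s,210,110,96,72)]))
```

```text
t 1.6167 pos [ 532.9 -226.6  122.6] yaw 12.62 F [-0.4  1.   0.4] op 45.1 gf 0.0
turn [-0.0027  0.003   0.0003] then shift [  5.4  -3.  106.6]
```

View pics/c3.png

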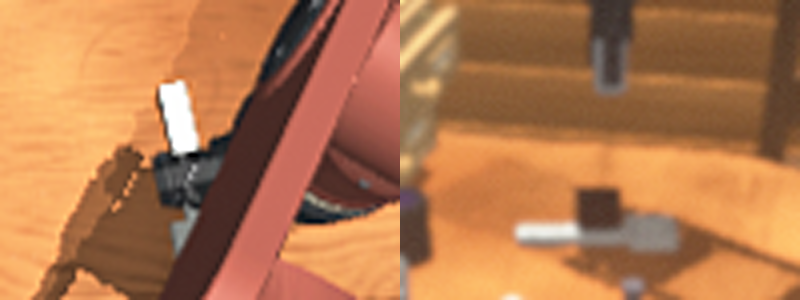

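The gripper is over the key. The finger tips at (610,85) in the side panel sit above the grip at (598,205). I'll correct by (5,-3) and descend.

Request:
{"name": "apply_moves", "arguments": {
  "series": [
    {"wx": 0, "wy": 0, "wz": 0, "x": 5.4, "y": -3, "z": 30, "grip": 45},
    {"wx": 0, "wy": 0, "wz": 0, "x": 0, "y": 0, "z": 30, "grip": 45},
    {"wx": 0, "wy": 0, "wz": 0, "x": 0, "y": 0, "z": 30, "grip": 45},
    {"wx": 0, "wy": 0, "wz": 0, "x": 0, "y": 0, "z": 14, "grip": 45},
    {"wx": 0, "wy": 0, "wz": 0, "x": 0, "y": 0, "z": 0, "grip": 45},
    {"wx": 0, "wy": 0, "wz": 0, "x": 0, "y": 0, "z": 0, "grip": 45}
  ],
  "squeeze": 50
}}

```text
time_s: 2.22
tcp_pos: [0.5391, -0.2241, 0.0211]
tool_rot: [[0.976, 0.217, 0.001], [0.217, -0.976, -0.0], [0.001, 0.001, -1.0]]
force: [1.8, 0.9, 0.6]
opening: 0.0449
grasp_force: 0.0
```

Run:
```python
from h import *
go((537.5,-222.5,16),12.6)
```

```text
t 2.2167 pos [ 539.1 -224.1   21.1] yaw 12.55 F [1.8 0.9 0.6] op 44.9 gf 0.0
turn [ 0.0005 -0.0006 -0.0008] then shift [-1.2 -1.9  5.1]
```

Request:
{"name": "apply_moves", "arguments": {
  "series": [
    {"wx": 0, "wy": 0, "wz": 0, "x": -1.2, "y": -1.9, "z": 5, "grip": 45},
    {"wx": 0, "wy": 0, "wz": 0, "x": 0, "y": 0, "z": 0, "grip": 45},
    {"wx": 0, "wy": 0, "wz": 0, "x": 0, "y": 0, "z": 0, "grip": 5},
    {"wx": 0, "wy": 0, "wz": 0, "x": 0, "y": 0, "z": 0, "grip": 5},
    {"wx": 0, "wy": 0, "wz": 0, "x": 0, "y": 0, "z": 0, "grip": 5},
    {"wx": 0, "wy": 0, "wz": 0, "x": 0, "y": 0, "z": 0, "grip": 5},
    {"wx": 0, "wy": 0, "wz": 0, "x": 0, "y": 0, "z": 0, "grip": 5},
    {"wx": 0, "wy": 0, "wz": 0, "x": 0, "y": 0, "z": 0, "grip": 5}
  ],
  "squeeze": 50
}}

```text
time_s: 2.88
tcp_pos: [0.5381, -0.2224, 0.0164]
tool_rot: [[0.976, 0.218, 0.002], [0.218, -0.976, -0.001], [0.002, 0.002, -1.0]]
force: [-0.4, -0.1, 6.2]
opening: 0.011
grasp_force: 49.8
```

Request:
{"name": "apply_moves", "arguments": {
  "series": [
    {"wx": 0, "wy": 0, "wz": 0, "x": 0, "y": 0, "z": -20, "grip": 5},
    {"wx": 0, "wy": 0, "wz": 0, "x": 0, "y": 0, "z": -30, "grip": 5},
    {"wx": 0, "wy": 0, "wz": 0, "x": 0, "y": 0, "z": -30, "grip": 5},
    {"wx": 0, "wy": 0, "wz": 0, "x": 0, "y": 0, "z": -30, "grip": 5},
    {"wx": 0, "wy": 0, "wz": 0.1226, "x": 0, "y": 0, "z": 0, "grip": 5},
    {"wx": 0, "wy": 0, "wz": 0.1226, "x": 0, "y": 0, "z": 0, "grip": 5},
    {"wx": 0, "wy": 0, "wz": 0.1226, "x": 0, "y": 0, "z": 0, "grip": 5},
    {"wx": 0, "wy": 0, "wz": 0.1226, "x": 0, "y": 0, "z": 0, "grip": 5},
    {"wx": 0, "wy": 0, "wz": 0, "x": 0, "y": 0, "z": 0, "grip": 5}
  ],
  "squeeze": 50
}}

```text
time_s: 3.63
tcp_pos: [0.5363, -0.2212, 0.1242]
tool_rot: [[0.963, -0.269, -0.002], [-0.269, -0.963, 0.001], [-0.002, -0.001, -1.0]]
force: [0.4, -0.6, -1.0]
opening: 0.0112
grasp_force: 48.9
```

Run:
```python
from h import *
go((596,-15.9,126),-15.5)
```

```text
t 3.6333 pos [ 536.3 -221.2  124.2] yaw -15.62 F [ 0.4 -0.6 -1. ] op 11.2 gf 48.9
turn [-0.0006  0.0019 -0.002 ] then shift [   2.6 -213.8   -1.8]
```

Request:
{"name": "apply_moves", "arguments": {
  "series": [
    {"wx": 0, "wy": 0, "wz": 0, "x": 2.6, "y": -30, "z": 0, "grip": 5},
    {"wx": 0, "wy": 0, "wz": 0, "x": 0, "y": -30, "z": 0, "grip": 5},
    {"wx": 0, "wy": 0, "wz": 0, "x": 0, "y": -30, "z": 0, "grip": 5},
    {"wx": 0, "wy": 0, "wz": 0, "x": 0, "y": -30, "z": 0, "grip": 5},
    {"wx": 0, "wy": 0, "wz": 0, "x": 0, "y": -30, "z": 0, "grip": 5},
    {"wx": 0, "wy": 0, "wz": 0, "x": 0, "y": -30, "z": 0, "grip": 5},
    {"wx": 0, "wy": 0, "wz": 0, "x": 0, "y": -20, "z": 0, "grip": 5},
    {"wx": 0, "wy": 0, "wz": 0, "x": 0, "y": -13.8, "z": 0, "grip": 5},
    {"wx": 0, "wy": 0, "wz": 0, "x": 0, "y": 0, "z": 0, "grip": 5},
    {"wx": 0, "wy": 0, "wz": 0, "x": 0, "y": 0, "z": 0, "grip": 5}
  ],
  "squeeze": 50
}}

```text
time_s: 4.47
tcp_pos: [0.5963, -0.0163, 0.1246]
tool_rot: [[0.964, -0.265, -0.001], [-0.265, -0.964, -0.001], [-0.001, 0.001, -1.0]]
force: [-0.5, -0.6, -1.0]
opening: 0.0111
grasp_force: 49.1
```

Run:
```python
from h import *
go((596,-15.9,126),-15.5)
t=bot.camera("top")[:,:,::-1]; s=bot.camera("side")[:,:,::-1]
cv2.imwrite("pics/t4.png",t);cv2.imwrite("pics/s4.png",s)
def c(im,x,y,w,h): return cv2.resize(im[y:y+h,x:x+w],(400,400*h//w),interpolation=cv2.INTER_CUBIC)
cv2.imwrite("pics/c4.png",np.hstack([c(t,220,115,96,96),c(s,185,125,96,96)]))
```

```text
t 4.4667 pos [596.3 -16.3 124.6] yaw -15.34 F [-0.5 -0.6 -1. ] op 11.1 gf 49.1
turn [0.0009 0.001  0.0027] then shift [-0.4 -0.3 -1.4]
```

View pics/c4.png

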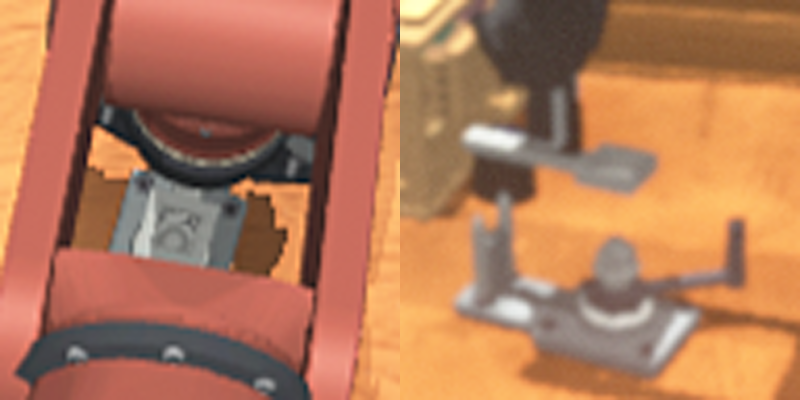

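The key hangs level above the block. In the side panel its tail end is at (465,137) and the plate at (615,165), above the screw at (615,255). In the top panel the plate shows at about (178,225). Next I'll check the key's pose in the hand against the tool pose.

Run:
```python
from h import *
s=bot.get_state(); T=np.array(s["tcp_pos"]); R=np.array(s["tool_rot"]); ex=R[:,0]; ey=-R[:,1]
T0=T-[0,0,.0165]  # on underside plane
S=T0-.04*ex
sc=400/96
def L(n,p):
    u=proj(n,p); o=(220,115) if n=="top" else (185,125); off=0 if n=="top" else 400
    return np.round((u-o)*sc+[off,0],0)
print("hole top pred (top)",L("top",S+[0,0,.012]))
for a,b in((1,1),(1,-1),(-1,-1),(-1,1)): print("plate corner",a,b,"side",L("side",S+.018*a*ex+.018*b*ey+[0,0,.012]),"top",L("top",S+.018*a*ex+.018*b*ey+[0,0,.012]))
for b in(1,-1): print("tail end",b,L("side",S+.1*ex+.008*b*ey+[0,0,.010]))
print("tail end under",L("side",S+.1*ex+.008*ey))
# segment plate+screw in an enlarged top crop
t=cv2.imread("pics/t4.png"); cr=cv2.resize(t[145:185,240:285],None,fx=12,fy=12,interpolation=cv2.INTER_CUBIC)
cs=cv2.resize(cv2.imread("pics/s4.png")[145:175,190:250],None,fx=8,fy=8,interpolation=cv2.INTER_CUBIC)
A=np.zeros((480+240,540,3),np.uint8);A=np.zeros((480,1,3),np.uint8)
w=np.vstack([cs,np.zeros((240,480,3),np.uint8)]); w=cv2.resize(w[:240],(0,0),fx=.5,fy=.5)
def D(im,n,o,f,pts):
    for p in pts:
        u=(proj(n,p)-o+.5)*f; cv2.circle(im,tuple(int(v) for v in u),3,(0,0,255),-1)
pl=[S+.018*a*ex+.018*b*ey+[0,0,.012] for a in(1,-1) for b in(1,-1)]; ho=[S+.0099*a*ex+.0099*b*ey+[0,0,.012] for a in(1,-1) for b in(1,-1)]
ta=[S+.1*ex+.008*b*ey+[0,0,.010] for b in(1,-1)]
D(cr,"top",(240,145),12,pl+ho); cs=cv2.resize(cv2.imread("pics/s4.png")[145:185,195:245],None,fx=5.2,fy=12,interpolation=cv2.INTER_CUBIC) if 0 else cv2.resize(cv2.imread("pics/s4.png")[145:185,192:244],None,fx=5,fy=5,interpolation=cv2.INTER_CUBIC)
D(cs,"side",(192,145),5,pl+ta)
cs=np.vstack([cs,np.zeros((480-cs.shape[0],cs.shape[1],3),np.uint8)])
cv2.imwrite("pics/c5.png",np.hstack([cr,cs]))
```

```text
hole top pred (top) [180. 227.]
plate corner 1 1 side [572. 166.] top [156. 184.]
plate corner 1 -1 side [601. 141.] top [223. 204.]
plate corner -1 -1 side [657. 153.] top [203. 270.]
plate corner -1 1 side [629. 179.] top [136. 251.]
tail end 1 [458. 135.]
tail end -1 [473. 125.]
tail end under [460. 151.]
```

View pics/c5.png

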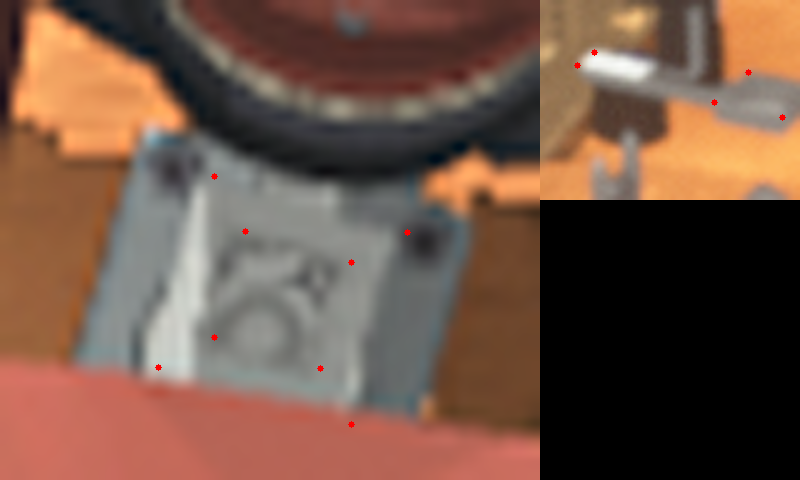

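The left panel shows the plate corners at about (208,183) and (395,225), and the hole's upper corners at (228,245) and (335,270). The screw's tip is visible through the hole at (258,335). Against prediction the key sits about 1.6 mm in -x and 2.4 mm in +y, while the screw reads (557.9,-3.9). So I'll shift about (+1.8,-0.6) mm and descend by feel.

Run:
```python
from h import *
go((598.1,-16.9,92),-15.5)
f=.5-.5/4.545
q=[onz("side",190+(x+.5)/4.545-.5,160+(y+.5)/4.545-.5,.072)*1000 for x,y in((62,75),(91,52))]; print(np.round(q,1),np.round(np.mean(q,0),1))
```

```text
t 4.5667 pos [596.3 -17.5 124.8] yaw -15.5 F [-1.  -1.  -1.1] op 11.0 gf 49.1
turn [0.0008 0.0007 0.    ] then shift [ 1.5 -1.  32.8]
[[645.5 -16.2  72. ]
 [637.  -45.5  72. ]] [641.3 -30.8  72. ]
```

Request:
{"name": "apply_moves", "arguments": {
  "series": [
    {"wx": 0, "wy": 0, "wz": 0, "x": 1.9, "y": 0, "z": 10, "grip": 5},
    {"wx": 0, "wy": 0, "wz": 0, "x": 0, "y": 0, "z": 10, "grip": 5},
    {"wx": 0, "wy": 0, "wz": 0, "x": 0, "y": 0, "z": 10, "grip": 5},
    {"wx": 0, "wy": 0, "wz": 0, "x": 0, "y": 0, "z": 2, "grip": 5},
    {"wx": 0, "wy": 0, "wz": 0, "x": 0, "y": 0, "z": 0, "grip": 5},
    {"wx": 0, "wy": 0, "wz": 0, "x": 0, "y": 0, "z": 0, "grip": 5}
  ],
  "squeeze": 50
}}

```text
time_s: 5.07
tcp_pos: [0.5981, -0.0171, 0.0924]
tool_rot: [[0.964, -0.268, -0.001], [-0.268, -0.964, 0.0], [-0.001, 0.0, -1.0]]
force: [0.6, 0.2, -1.2]
opening: 0.011
grasp_force: 49.1
```

Run:
```python
from h import *
go((598.1,-16.9,68.5),-15.5)
t=bot.camera("top")[:,:,::-1]; s=bot.camera("side")[:,:,::-1]
cv2.imwrite("pics/t6.png",t);cv2.imwrite("pics/s6.png",s)
def c(im,x,y,w,h,W,H):
    o=cv2.resize(im[y:y+h,x:x+w],(W,H),interpolation=cv2.INTER_CUBIC); l=cv2.cvtColor(o,cv2.COLOR_BGR2LAB); l[:,:,0]=cv2.createCLAHE(3,(2,2)).apply(l[:,:,0]); return cv2.cvtColor(l,cv2.COLOR_LAB2BGR)
cv2.imwrite("pics/c6.png",np.vstack([np.hstack([c(t,241,148,40,30,400,300),c(cv2.imread("pics/top0.png"),241,148,40,30,400,300)]),c(s,190,155,80,30,800,300)]))
```

```text
t 5.0667 pos [598.1 -17.1  92.4] yaw -15.52 F [ 0.6  0.2 -1.2] op 11.0 gf 49.1
turn [ 0.0002  0.0014 -0.0004] then shift [-0.1 -0.2 23.9]
```

View pics/c6.png

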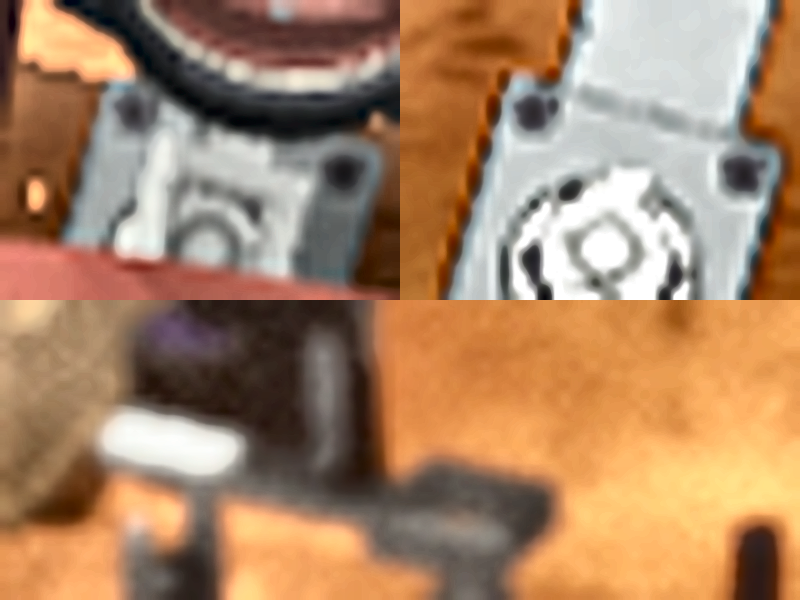

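In the top-left panel the hole's top edge runs from (183,180) to (265,208), with the screw tip at (205,243). With parallax removed, the key is about 1 mm too far in -y. The lower panel shows the tail at (170,440), above the pins at (135,525) and (205,490). I'll shift 0.8 mm and go down by feel.

Request:
{"name": "apply_moves", "arguments": {
  "series": [
    {"wx": 0, "wy": 0, "wz": 0, "x": 0, "y": -0.8, "z": 4, "grip": 5},
    {"wx": 0, "wy": 0, "wz": 0, "x": 0, "y": 0, "z": 4, "grip": 5},
    {"wx": 0, "wy": 0, "wz": 0, "x": 0, "y": 0, "z": 3, "grip": 5},
    {"wx": 0, "wy": 0, "wz": 0, "x": 0, "y": 0, "z": 0, "grip": 5}
  ],
  "squeeze": 50
}}

```text
time_s: 5.5
tcp_pos: [0.5981, -0.016, 0.0812]
tool_rot: [[0.964, -0.267, -0.002], [-0.267, -0.964, 0.0], [-0.002, 0.0, -1.0]]
force: [0.2, 0.2, -0.9]
opening: 0.0111
grasp_force: 49.1
```

Request:
{"name": "apply_moves", "arguments": {
  "series": [
    {"wx": 0, "wy": 0, "wz": 0, "x": 0, "y": 0, "z": 1.5, "grip": 5},
    {"wx": 0, "wy": 0, "wz": 0, "x": 0, "y": 0, "z": 1.5, "grip": 5},
    {"wx": 0, "wy": 0, "wz": 0, "x": 0, "y": 0, "z": 0, "grip": 5}
  ],
  "squeeze": 50
}}

```text
time_s: 5.75
tcp_pos: [0.5985, -0.016, 0.0791]
tool_rot: [[0.964, -0.267, -0.001], [-0.267, -0.964, 0.0], [-0.001, -0.0, -1.0]]
force: [-1.1, 1.1, 0.6]
opening: 0.0109
grasp_force: 49.4
```

Request:
{"name": "apply_moves", "arguments": {
  "series": [
    {"wx": 0, "wy": 0, "wz": 0, "x": 0, "y": 0, "z": 1, "grip": 5},
    {"wx": 0, "wy": 0, "wz": 0, "x": 0, "y": 0, "z": 1, "grip": 5},
    {"wx": 0, "wy": 0, "wz": 0, "x": 0, "y": 0, "z": 0, "grip": 5}
  ],
  "squeeze": 50
}}

```text
time_s: 6.0
tcp_pos: [0.5987, -0.0161, 0.0784]
tool_rot: [[0.964, -0.267, -0.001], [-0.267, -0.964, 0.0], [-0.001, 0.0, -1.0]]
force: [-3.8, 1.4, 6.8]
opening: 0.0109
grasp_force: 50.4
```

Request:
{"name": "apply_moves", "arguments": {
  "series": [
    {"wx": 0, "wy": 0, "wz": 0, "x": -0.8, "y": 0, "z": 0, "grip": 5},
    {"wx": 0, "wy": 0, "wz": 0, "x": 0, "y": 0, "z": 0, "grip": 5},
    {"wx": 0, "wy": 0, "wz": 0, "x": 0, "y": 0, "z": 0, "grip": 5}
  ],
  "squeeze": 50
}}

```text
time_s: 6.25
tcp_pos: [0.5986, -0.016, 0.0786]
tool_rot: [[0.964, -0.267, 0.001], [-0.267, -0.964, -0.0], [0.001, -0.0, -1.0]]
force: [-2.4, 0.6, 5.9]
opening: 0.0113
grasp_force: 50.2
```

Run:
```python
from h import *
go((598.1,-16.9,68.5),-15.5); print(bot.get_state()["moment"])
```

```text
t 6.25 pos [598.6 -16.   78.6] yaw -15.5 F [-2.4  0.6  5.9] op 11.3 gf 50.2
turn [-0.0001 -0.0008 -0.    ] then shift [-0.2  1.  10.1]
[0.12276429 0.70096791 0.0147785 ]
```

Request:
{"name": "apply_moves", "arguments": {
  "series": [
    {"wx": 0, "wy": 0, "wz": 0, "x": -0.8, "y": 0, "z": 0, "grip": 5},
    {"wx": 0, "wy": 0, "wz": 0, "x": 0, "y": 0, "z": 0.5, "grip": 5},
    {"wx": 0, "wy": 0, "wz": 0, "x": 0, "y": 0, "z": 0, "grip": 5}
  ],
  "squeeze": 50
}}

```text
time_s: 6.5
tcp_pos: [0.5986, -0.016, 0.0787]
tool_rot: [[0.964, -0.267, 0.002], [-0.267, -0.964, -0.0], [0.002, -0.0, -1.0]]
force: [-1.5, 0.1, 5.6]
opening: 0.011
grasp_force: 50.2
```

Request:
{"name": "apply_moves", "arguments": {
  "series": [
    {"wx": 0, "wy": 0, "wz": 0, "x": -0.8, "y": 0, "z": 0, "grip": 5},
    {"wx": 0, "wy": 0, "wz": 0, "x": -0.4, "y": 0, "z": 0, "grip": 5},
    {"wx": 0, "wy": 0, "wz": 0, "x": -0.4, "y": 0, "z": 0, "grip": 5},
    {"wx": 0, "wy": 0, "wz": 0, "x": 0, "y": 0, "z": 0, "grip": 5}
  ],
  "squeeze": 50
}}

```text
time_s: 6.83
tcp_pos: [0.5983, -0.016, 0.0789]
tool_rot: [[0.964, -0.267, 0.006], [-0.267, -0.964, -0.001], [0.006, -0.0, -1.0]]
force: [1.5, 0.0, 5.3]
opening: 0.0115
grasp_force: 50.1
```

Request:
{"name": "apply_moves", "arguments": {
  "series": [
    {"wx": 0, "wy": 0, "wz": -0.03, "x": 1, "y": 0, "z": 0, "grip": 5},
    {"wx": 0, "wy": 0, "wz": -0.03, "x": 0, "y": 0, "z": 0, "grip": 5},
    {"wx": 0, "wy": 0, "wz": 0, "x": 0, "y": 0, "z": 0, "grip": 5}
  ],
  "squeeze": 50
}}

```text
time_s: 7.08
tcp_pos: [0.5987, -0.0149, 0.0787]
tool_rot: [[0.978, -0.21, 0.004], [-0.21, -0.978, 0.002], [0.004, -0.002, -1.0]]
force: [1.2, 2.7, 6.5]
opening: 0.0111
grasp_force: 50.3
```

Run:
```python
from h import *
go((598.1,-16.9,68.5),-15.5); print(bot.get_state()["moment"])
```

```text
t 7.0833 pos [598.7 -14.9  78.7] yaw -12.1 F [1.2 2.7 6.5] op 11.1 gf 50.3
turn [-0.0025 -0.0037  0.0593] then shift [-0.1  2.1 10.2]
[ 0.45994263  0.33879621 -0.22005823]
```

Request:
{"name": "apply_moves", "arguments": {
  "series": [
    {"wx": 0, "wy": 0, "wz": 0.06, "x": 0, "y": 0, "z": 0, "grip": 5},
    {"wx": 0, "wy": 0, "wz": 0, "x": 0, "y": 0, "z": 0, "grip": 5},
    {"wx": 0, "wy": 0, "wz": 0.025, "x": 0, "y": 1, "z": 0, "grip": 5},
    {"wx": 0, "wy": 0, "wz": 0.025, "x": 0, "y": 1, "z": 0, "grip": 5},
    {"wx": 0, "wy": 0, "wz": 0, "x": 0, "y": 0, "z": 0, "grip": 5}
  ],
  "squeeze": 50
}}

```text
time_s: 7.5
tcp_pos: [0.5982, -0.0167, 0.0786]
tool_rot: [[0.949, -0.315, 0.005], [-0.315, -0.949, 0.002], [0.004, -0.003, -1.0]]
force: [1.1, 2.8, 6.9]
opening: 0.0114
grasp_force: 50.2
```

Run:
```python
from h import *
go((598.1,-16.9,68.5),-15.5); print(bot.get_state()["moment"])
t=bot.camera("top")[:,:,::-1]; s=bot.camera("side")[:,:,::-1]
cv2.imwrite("pics/t7.png",t);cv2.imwrite("pics/s7.png",s)
def c(im,x,y,w,h,W,H): return cv2.resize(im[y:y+h,x:x+w],(W,H),interpolation=cv2.INTER_CUBIC)
cv2.imwrite("pics/c7.png",np.hstack([c(t,241,148,40,30,400,300),c(s,200,160,56,42,400,300)]))
```

```text
t 7.5 pos [598.2 -16.7  78.6] yaw -18.36 F [1.1 2.8 6.9] op 11.4 gf 50.2
turn [-0.0028 -0.0039 -0.0498] then shift [-0.1  0.2 10.1]
[0.74627403 0.14776683 0.37583012]
```

View pics/c7.png

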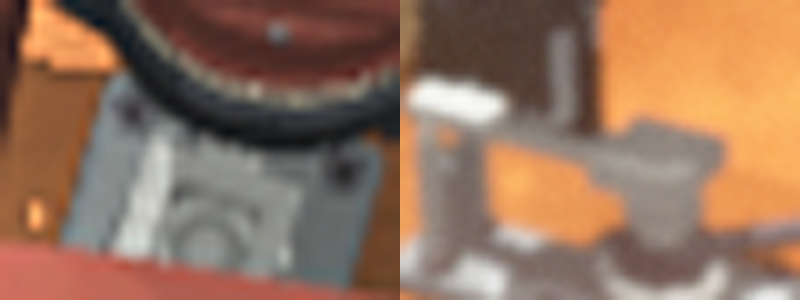

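The side panel shows the tail at (460,100) lying between the pins, but the plate at (655,150) rests on the shoulder of the square head, so it isn't seated. The yaw readings show the tail touching the pins at -12° and at -18.4°, so the centre is about -15.3°. I'll lift a little and recentre.

Request:
{"name": "apply_moves", "arguments": {
  "series": [
    {"wx": 0, "wy": 0, "wz": 0, "x": 0, "y": 0, "z": -4, "grip": 5},
    {"wx": 0, "wy": 0, "wz": -0.053, "x": 0, "y": -2.1, "z": 0, "grip": 5},
    {"wx": 0, "wy": 0, "wz": 0, "x": 0, "y": 0, "z": 0, "grip": 5},
    {"wx": 0, "wy": 0, "wz": 0, "x": 0, "y": 0, "z": 0, "grip": 5}
  ],
  "squeeze": 50
}}

```text
time_s: 7.93
tcp_pos: [0.5963, -0.0157, 0.0801]
tool_rot: [[0.964, -0.265, -0.001], [-0.265, -0.964, -0.0], [-0.001, 0.001, -1.0]]
force: [-0.7, -0.4, -1.6]
opening: 0.0109
grasp_force: 49.2
```

Run:
```python
from h import *
go((598.1,-16.9,68.5),-15.5); print(bot.get_state()["moment"])
```

```text
t 7.9333 pos [596.3 -15.7  80.1] yaw -15.39 F [-0.7 -0.4 -1.6] op 10.9 gf 49.2
turn [0.0006 0.0008 0.0019] then shift [ 2.1  0.7 11.6]
[ 0.01363342  0.0269619  -0.01936005]
```

Request:
{"name": "apply_moves", "arguments": {
  "series": [
    {"wx": 0, "wy": 0, "wz": 0, "x": 0, "y": 0, "z": 1, "grip": 5},
    {"wx": 0, "wy": 0, "wz": 0, "x": 0, "y": 0, "z": 1, "grip": 5},
    {"wx": 0, "wy": 0, "wz": 0, "x": 0, "y": 0, "z": 1, "grip": 5},
    {"wx": 0, "wy": 0, "wz": 0, "x": 0, "y": 0, "z": 0, "grip": 5}
  ],
  "squeeze": 50
}}

```text
time_s: 8.27
tcp_pos: [0.5964, -0.0156, 0.0771]
tool_rot: [[0.964, -0.265, -0.001], [-0.265, -0.964, 0.0], [-0.001, 0.0, -1.0]]
force: [0.1, -0.6, -0.6]
opening: 0.011
grasp_force: 49.2
```

Run:
```python
from h import *
go((598.1,-16.9,68.5),-15.5); print(bot.get_state()["moment"])
```

```text
t 8.2667 pos [596.4 -15.6  77.1] yaw -15.36 F [ 0.1 -0.6 -0.6] op 11.0 gf 49.2
turn [0.0002 0.0009 0.0025] then shift [2.  0.7 8.6]
[ 0.00656416 -0.02390065  0.01341183]
```

Now it's below the shoulder and free, so I'll continue down.

Request:
{"name": "apply_moves", "arguments": {
  "series": [
    {"wx": 0, "wy": 0, "wz": 0, "x": 0, "y": 0, "z": 1.5, "grip": 5},
    {"wx": 0, "wy": 0, "wz": 0, "x": 0, "y": 0, "z": 1.5, "grip": 5},
    {"wx": 0, "wy": 0, "wz": 0, "x": 0, "y": 0, "z": 0, "grip": 5}
  ],
  "squeeze": 50
}}

```text
time_s: 8.52
tcp_pos: [0.5965, -0.0155, 0.0742]
tool_rot: [[0.964, -0.265, -0.001], [-0.265, -0.964, 0.0], [-0.001, 0.0, -1.0]]
force: [-0.7, 0.2, -1.6]
opening: 0.0114
grasp_force: 49.2
```

Request:
{"name": "apply_moves", "arguments": {
  "series": [
    {"wx": 0, "wy": 0, "wz": 0, "x": 0, "y": 0, "z": 2, "grip": 5},
    {"wx": 0, "wy": 0, "wz": 0, "x": 0, "y": 0, "z": 2, "grip": 5},
    {"wx": 0, "wy": 0, "wz": 0, "x": 0, "y": 0, "z": 1.5, "grip": 5},
    {"wx": 0, "wy": 0, "wz": 0, "x": 0, "y": 0, "z": 0, "grip": 5}
  ],
  "squeeze": 50
}}

```text
time_s: 8.85
tcp_pos: [0.5964, -0.0155, 0.0686]
tool_rot: [[0.964, -0.264, -0.001], [-0.264, -0.964, 0.0], [-0.001, 0.0, -1.0]]
force: [0.2, -0.5, -1.0]
opening: 0.0111
grasp_force: 49.2
```

Request:
{"name": "apply_moves", "arguments": {
  "series": [
    {"wx": 0, "wy": 0, "wz": 0, "x": 0, "y": 0, "z": 1, "grip": 5},
    {"wx": 0, "wy": 0, "wz": 0, "x": 0, "y": 0, "z": 1, "grip": 5},
    {"wx": 0, "wy": 0, "wz": 0, "x": 0, "y": 0, "z": 0, "grip": 5}
  ],
  "squeeze": 50
}}

```text
time_s: 9.1
tcp_pos: [0.5967, -0.0155, 0.0684]
tool_rot: [[0.964, -0.264, -0.001], [-0.264, -0.964, 0.0], [-0.001, 0.0, -1.0]]
force: [-3.7, 0.4, 5.6]
opening: 0.0112
grasp_force: 50.2
```

The key is seated with its underside at about 52 mm. I'll unload, open and retreat upward.

Request:
{"name": "apply_moves", "arguments": {
  "series": [
    {"wx": 0, "wy": 0, "wz": 0, "x": 0, "y": 0, "z": -1.8, "grip": 5},
    {"wx": 0, "wy": 0, "wz": 0, "x": 0, "y": 0, "z": 0, "grip": 20},
    {"wx": 0, "wy": 0, "wz": 0, "x": 0, "y": 0, "z": 0, "grip": 40},
    {"wx": 0, "wy": 0, "wz": 0, "x": 0, "y": 0, "z": 0, "grip": 40},
    {"wx": 0, "wy": 0, "wz": 0, "x": 0, "y": 0, "z": 0, "grip": 40},
    {"wx": 0, "wy": 0, "wz": 0, "x": 0, "y": 0, "z": -20, "grip": 40},
    {"wx": 0, "wy": 0, "wz": 0, "x": 0, "y": 0, "z": -30, "grip": 40},
    {"wx": 0, "wy": 0, "wz": 0, "x": 0, "y": 0, "z": -30, "grip": 40},
    {"wx": 0, "wy": 0, "wz": 0, "x": 0, "y": 0, "z": 0, "grip": 40}
  ],
  "squeeze": 50
}}

```text
time_s: 9.85
tcp_pos: [0.6017, -0.0162, 0.1562]
tool_rot: [[0.964, -0.264, 0.013], [-0.264, -0.964, -0.002], [0.013, -0.002, -1.0]]
force: [1.1, -0.5, 1.4]
opening: 0.04
grasp_force: 0.0
```

Request:
{"name": "apply_moves", "arguments": {
  "series": [
    {"wx": 0, "wy": 0, "wz": -0.12, "x": 0, "y": 0, "z": 0, "grip": 26},
    {"wx": 0, "wy": 0, "wz": -0.12, "x": 0, "y": 0, "z": 0, "grip": 26},
    {"wx": 0, "wy": 0, "wz": -0.12, "x": 0, "y": 0, "z": 0, "grip": 26},
    {"wx": 0, "wy": 0, "wz": -0.12, "x": 0, "y": 0, "z": 0, "grip": 26},
    {"wx": 0, "wy": 0, "wz": -0.12, "x": 0, "y": 0, "z": 0, "grip": 26},
    {"wx": 0, "wy": 0, "wz": -0.1, "x": 0, "y": 0, "z": 0, "grip": 26},
    {"wx": 0, "wy": 0, "wz": 0, "x": 0, "y": 0, "z": 0, "grip": 26}
  ],
  "squeeze": 60
}}

```text
time_s: 10.43
tcp_pos: [0.5966, -0.0155, 0.1485]
tool_rot: [[0.907, 0.42, -0.0], [0.42, -0.907, 0.0], [-0.0, -0.0, -1.0]]
force: [0.3, 0.2, 0.3]
opening: 0.0259
grasp_force: 0.0
```

Run:
```python
from h import *
go((489.9,-36.2,110),24.7)
s=bot.camera("side")[:,:,::-1]; t=bot.camera("top")[:,:,::-1]
cv2.imwrite("pics/s8.png",s);cv2.imwrite("pics/t8.png",t)
def c(im,x,y,w,h): return cv2.resize(im[y:y+h,x:x+w],(400,300),interpolation=cv2.INTER_CUBIC)
cv2.imwrite("pics/c8.png",np.hstack([c(t,225,125,80,60),c(s,190,145,88,66)]))
```

```text
t 10.4333 pos [596.6 -15.5 148.5] yaw 24.87 F [0.3 0.2 0.3] op 25.9 gf 0.0
turn [-0.0002  0.0004  0.0029] then shift [-105.6  -25.8   38.5]
```

View pics/c8.png

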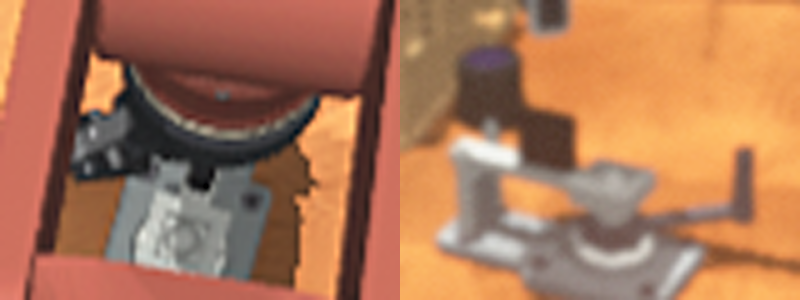

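The side panel shows the key lying on the screw with its tail on the rest between the pins at (485,145). The lever post at (742,150) hasn't moved. On to the post.

Request:
{"name": "apply_moves", "arguments": {
  "series": [
    {"wx": 0, "wy": 0, "wz": 0, "x": -26, "y": -6, "z": 0, "grip": 26},
    {"wx": 0, "wy": 0, "wz": 0, "x": -26, "y": -6, "z": 0, "grip": 26},
    {"wx": 0, "wy": 0, "wz": 0, "x": -26, "y": -6, "z": 0, "grip": 26},
    {"wx": 0, "wy": 0, "wz": 0, "x": -20, "y": -6, "z": 10, "grip": 26},
    {"wx": 0, "wy": 0, "wz": 0, "x": -7.6, "y": -1.8, "z": 15, "grip": 26},
    {"wx": 0, "wy": 0, "wz": 0, "x": 0, "y": 0, "z": 10, "grip": 26},
    {"wx": 0, "wy": 0, "wz": 0, "x": 0, "y": 0, "z": 0, "grip": 26},
    {"wx": 0, "wy": 0, "wz": 0, "x": 0, "y": 0, "z": 0, "grip": 26}
  ],
  "squeeze": 60
}}

```text
time_s: 11.2
tcp_pos: [0.4904, -0.0363, 0.1136]
tool_rot: [[0.908, 0.418, -0.001], [0.418, -0.908, 0.0], [-0.0, -0.0, -1.0]]
force: [0.6, -0.8, 0.9]
opening: 0.0258
grasp_force: 0.0
```

Run:
```python
from h import *
go((489.9,-36.2,48),24.7)
s=bot.camera("side"); K=proj("side",np.array(bot.get_state()["tcp_pos"])); 
p=proj("side",(.4899,-.0362,.070)); print("tcp px",K,"post px",p)
# post column in the image, dark blue-grey rows
for v in (179,181,184,187):
    r=s[v,255:278].astype(int); w=np.clip(130-r[:,0],0,None); print(v,(w*np.arange(255,278)).sum()/max(w.sum(),1), w.sum())
```

```text
t 11.2 pos [490.4 -36.3 113.6] yaw 24.72 F [ 0.6 -0.8  0.9] op 25.8 gf 0.0
turn [-0.0005  0.0004  0.0003] then shift [-0.4 -0.3 65.6]
tcp px [265.65441582 162.38520505] post px [265.64245041 178.33417673]
179 265.42105263157896 38
181 265.43589743589746 39
184 265.07894736842104 38
187 265.15384615384613 39
```

Request:
{"name": "apply_moves", "arguments": {
  "series": [
    {"wx": 0, "wy": 0, "wz": 0, "x": 0, "y": 0, "z": 20, "grip": 26},
    {"wx": 0, "wy": 0, "wz": 0, "x": 0, "y": 0, "z": 20, "grip": 26},
    {"wx": 0, "wy": 0, "wz": 0, "x": 0, "y": 0, "z": 10, "grip": 26},
    {"wx": 0, "wy": 0, "wz": 0, "x": 0, "y": 0, "z": 0, "grip": 26}
  ],
  "squeeze": 60
}}

```text
time_s: 11.58
tcp_pos: [0.489, -0.0359, 0.0621]
tool_rot: [[0.908, 0.419, -0.004], [0.419, -0.908, 0.001], [-0.003, -0.003, -1.0]]
force: [-1.5, 0.3, -0.3]
opening: 0.0256
grasp_force: 0.0
```

Request:
{"name": "apply_moves", "arguments": {
  "series": [
    {"wx": 0, "wy": 0, "wz": 0, "x": 0, "y": 0, "z": 7, "grip": 26},
    {"wx": 0, "wy": 0, "wz": 0, "x": 0, "y": 0, "z": 8, "grip": 26},
    {"wx": 0, "wy": 0, "wz": 0, "x": 0, "y": 0, "z": 0, "grip": 26},
    {"wx": 0, "wy": 0, "wz": 0, "x": 0, "y": 0, "z": 0, "grip": 26}
  ],
  "squeeze": 60
}}

```text
time_s: 11.92
tcp_pos: [0.4901, -0.0363, 0.0489]
tool_rot: [[0.908, 0.419, -0.0], [0.419, -0.908, 0.0], [-0.0, -0.0, -1.0]]
force: [-0.4, -0.0, -0.1]
opening: 0.0261
grasp_force: 0.0
```

Request:
{"name": "apply_moves", "arguments": {
  "series": [
    {"wx": 0, "wy": 0, "wz": 0, "x": 0, "y": 0, "z": 0, "grip": 18},
    {"wx": 0, "wy": 0, "wz": 0, "x": 0, "y": 0, "z": 0, "grip": 18},
    {"wx": 0, "wy": 0, "wz": 0.0533, "x": 0, "y": -4, "z": 0, "grip": 18},
    {"wx": 0, "wy": 0, "wz": 0.0533, "x": 0, "y": -4, "z": 0, "grip": 18},
    {"wx": 0, "wy": 0, "wz": 0.0533, "x": 0, "y": -4, "z": 0, "grip": 18},
    {"wx": 0, "wy": 0, "wz": 0.0533, "x": 0, "y": -4, "z": 0, "grip": 18},
    {"wx": 0, "wy": 0, "wz": 0.0533, "x": 0, "y": -4, "z": 0, "grip": 18},
    {"wx": 0, "wy": 0, "wz": 0.0533, "x": 0, "y": -4, "z": 0, "grip": 18},
    {"wx": 0, "wy": 0, "wz": 0, "x": 0, "y": 0, "z": 0, "grip": 18}
  ],
  "squeeze": 60
}}

```text
time_s: 12.67
tcp_pos: [0.4842, -0.0137, 0.0497]
tool_rot: [[0.994, 0.112, 0.003], [0.112, -0.994, -0.001], [0.003, 0.001, -1.0]]
force: [1.1, -1.2, -0.0]
opening: 0.0177
grasp_force: 0.5
```

```bash
cat >> h.py <<'E'
def arc(c=(557.9,-4.9)):
    s=bot.get_state(); R=np.array(s["tool_rot"]); p=np.array(s["tcp_pos"])[:2]*1000-c; F=np.array(s["force"])
    a=np.degrees(np.arctan2(-p[1],-p[0])); yaw=np.degrees(np.arctan2(R[1,0],R[0,0]))
    print("t",s["time_s"],"r",round(np.hypot(*p),1),"lever ang+180",round(a,1),"yaw",round(yaw,1),"F tool",np.round(R.T@F,1),"op",s["opening"],"gf",s["grasp_force"],"z",s["tcp_pos"][2])
E
python3 -c "
from h import *
arc()"
```

```text
t 12.6667 r 74.2 lever ang+180 6.8 yaw 6.4 F tool [0.9 1.3 0. ] op 0.017725635546833898 gf 0.502767451107502 z 0.04973689040158512
```

Request:
{"name": "apply_moves", "arguments": {
  "series": [
    {"wx": 0, "wy": 0, "wz": 0.047, "x": 0, "y": -3.5, "z": 0, "grip": 18},
    {"wx": 0, "wy": 0, "wz": 0.047, "x": 0, "y": -3.5, "z": 0, "grip": 18},
    {"wx": 0, "wy": 0, "wz": 0, "x": 0, "y": 0, "z": 0, "grip": 18}
  ],
  "squeeze": 60
}}

```text
time_s: 12.92
tcp_pos: [0.4835, -0.0068, 0.0497]
tool_rot: [[1.0, 0.02, 0.002], [0.02, -1.0, -0.001], [0.002, 0.001, -1.0]]
force: [1.0, -0.5, 0.5]
opening: 0.0177
grasp_force: 0.6
```

```bash
python3 -c "
from h import *
arc()"
```

```text
t 12.9167 r 74.4 lever ang+180 1.5 yaw 1.1 F tool [ 1.   0.5 -0.5] op 0.017748437687495316 gf 0.6408335454761982 z 0.04970893572091878
```

Request:
{"name": "apply_moves", "arguments": {
  "series": [
    {"wx": 0, "wy": 0, "wz": 0.047, "x": 0, "y": -3.5, "z": 0, "grip": 18},
    {"wx": 0, "wy": 0, "wz": 0.047, "x": 0, "y": -3.5, "z": 0, "grip": 18}
  ],
  "squeeze": 60
}}

```text
time_s: 13.08
tcp_pos: [0.4836, -0.0004, 0.0497]
tool_rot: [[0.997, -0.075, 0.002], [-0.075, -0.997, -0.001], [0.003, 0.001, -1.0]]
force: [1.7, -3.3, 0.3]
opening: 0.0177
grasp_force: 1.4
```

```bash
python3 -c "
from h import *
arc()
s=bot.camera('side').astype(int); q=np.array(bot.get_state()['tcp_pos']); print(proj('side',q),proj('side',(.4899,-.0362,.045)))
x=int(proj('side',q)[0])
for dz in(-.004,.0,.003,.02):
    q2=q.copy(); q2[2]=.045+dz; v=int(round(proj('side',q2)[1])); print(v,x-10,s[v,x-10:x+11,0],s[v,x-10:x+11,2])
# at the old post place
print(s[181,257:275,0])
"
```

```text
t 13.0833 r 74.4 lever ang+180 -3.5 yaw -4.3 F tool [ 1.9  3.1 -0.3] op 0.017677514943751735 gf 1.3734335079789162 z 0.04971399382923662
[266.10478593 192.9176026 ] [265.34624018 186.93376749]
196 256 [149 140 135 134 138 138 132 128 124 124 132 131 155 198 227 234 232 233
 233 234 232] [111  91  84  80  86  88  93  95  96  98 107 104 102  97  90  84  82  85
  84  87  84]
195 256 [189 186 181 181 178 171 149 138 132 129 129 133 156 198 228 233 235 235
 231 230 230] [110  94  82  80  85 101 104 108 108 105 105 109 116 115 105  85  85  83
  81  81  81]
194 256 [224 224 223 217 207 180 150 126 122 119 120 125 149 187 222 232 234 233
 232 230 229] [ 96  88  85  81  92 101 104  94  96  91  91 100 121 130 114  94  87  85
  82  80  81]
188 256 [237 236 236 234 223 180 133 102  95  95  95 109 130 135 131 160 213 234
 241 244 243] [ 86  87  87  90  95 103  90  68  56  53  60  78 104 115 102  83  78  81
  87  90  87]
[247 210 139 102  98  94  93  97  95  95  95  95  94 102 142 214 245 249]
```

Request:
{"name": "apply_moves", "arguments": {
  "series": [
    {"wx": 0, "wy": 0, "wz": 0.0333, "x": 0, "y": -2.5, "z": 0, "grip": 18},
    {"wx": 0, "wy": 0, "wz": 0.0333, "x": 0, "y": -2.5, "z": 0, "grip": 18},
    {"wx": 0, "wy": 0, "wz": 0.0333, "x": 0, "y": -2.5, "z": 0, "grip": 18}
  ],
  "squeeze": 60
}}

```text
time_s: 13.38
tcp_pos: [0.4843, 0.0072, 0.0496]
tool_rot: [[0.985, -0.173, 0.002], [-0.173, -0.985, -0.001], [0.002, 0.001, -1.0]]
force: [1.4, -3.0, -0.1]
opening: 0.0183
grasp_force: 1.3
```

Request:
{"name": "apply_moves", "arguments": {
  "series": [
    {"wx": 0, "wy": 0, "wz": 0.0333, "x": 0, "y": -2.5, "z": 0, "grip": 18},
    {"wx": 0, "wy": 0, "wz": 0.0333, "x": 0, "y": -2.5, "z": 0, "grip": 18},
    {"wx": 0, "wy": 0, "wz": 0.0333, "x": 0, "y": -2.5, "z": 0, "grip": 18}
  ],
  "squeeze": 60
}}

```text
time_s: 13.63
tcp_pos: [0.4857, 0.0145, 0.0496]
tool_rot: [[0.963, -0.27, 0.002], [-0.27, -0.963, -0.001], [0.002, 0.001, -1.0]]
force: [0.9, -3.4, 0.7]
opening: 0.0178
grasp_force: 1.3
```

Request:
{"name": "apply_moves", "arguments": {
  "series": [
    {"wx": 0, "wy": 0, "wz": 0.0333, "x": 0, "y": -2.5, "z": 0, "grip": 18},
    {"wx": 0, "wy": 0, "wz": 0.0333, "x": 0, "y": -2.5, "z": 0, "grip": 18},
    {"wx": 0, "wy": 0, "wz": 0.0333, "x": 0, "y": -2.5, "z": 0, "grip": 18}
  ],
  "squeeze": 60
}}

```text
time_s: 13.88
tcp_pos: [0.4878, 0.0216, 0.0496]
tool_rot: [[0.931, -0.365, 0.001], [-0.365, -0.931, -0.001], [0.002, 0.001, -1.0]]
force: [0.7, -4.0, 0.9]
opening: 0.0179
grasp_force: 1.7
```

```bash
python3 -c "
from h import *
arc()"
```

```text
t 13.8833 r 74.9 lever ang+180 -20.7 yaw -21.4 F tool [ 2.1  3.5 -0.9] op 0.017948815989047472 gf 1.6729413717985153 z 0.04956394925643423
```

Request:
{"name": "apply_moves", "arguments": {
  "series": [
    {"wx": 0, "wy": 0, "wz": 0.0333, "x": 0, "y": -2.5, "z": 0, "grip": 18},
    {"wx": 0, "wy": 0, "wz": 0.0333, "x": 0, "y": -2.5, "z": 0, "grip": 18},
    {"wx": 0, "wy": 0, "wz": 0.0333, "x": 0, "y": -2, "z": 0, "grip": 18}
  ],
  "squeeze": 60
}}

```text
time_s: 14.13
tcp_pos: [0.4901, 0.0268, 0.0495]
tool_rot: [[0.891, -0.455, -0.0], [-0.455, -0.891, -0.004], [0.002, 0.004, -1.0]]
force: [-0.3, -8.4, 2.2]
opening: 0.0177
grasp_force: 3.9
```

```bash
python3 -c "
from h import *
arc()"
```

```text
t 14.1333 r 74.8 lever ang+180 -25.1 yaw -27.0 F tool [ 3.5  7.6 -2.2] op 0.017685115748564392 gf 3.8627922534942627 z 0.049458290819308554
```

Request:
{"name": "apply_moves", "arguments": {
  "series": [
    {"wx": 0, "wy": 0, "wz": 0, "x": 0, "y": -0.5, "z": 0, "grip": 18},
    {"wx": 0, "wy": 0, "wz": 0, "x": 0, "y": 0, "z": 0, "grip": 18}
  ],
  "squeeze": 60
}}

```text
time_s: 14.3
tcp_pos: [0.4902, 0.0272, 0.0494]
tool_rot: [[0.891, -0.453, -0.0], [-0.453, -0.891, -0.004], [0.001, 0.004, -1.0]]
force: [-1.0, -6.2, 2.5]
opening: 0.0177
grasp_force: 3.4
```

```bash
python3 -c "
from h import *
arc()"
```

```text
t 14.3 r 74.9 lever ang+180 -25.4 yaw -27.0 F tool [ 2.   6.  -2.5] op 0.017667661736481783 gf 3.3654338121414185 z 0.04944666626935769
```

Request:
{"name": "apply_moves", "arguments": {
  "series": [
    {"wx": 0, "wy": 0, "wz": 0, "x": 0, "y": -1, "z": 0, "grip": 18},
    {"wx": 0, "wy": 0, "wz": 0, "x": 0, "y": -1, "z": 0, "grip": 18},
    {"wx": 0, "wy": 0, "wz": 0, "x": 0, "y": 0, "z": 0, "grip": 18}
  ],
  "squeeze": 60
}}

```text
time_s: 14.55
tcp_pos: [0.4907, 0.0285, 0.0494]
tool_rot: [[0.891, -0.453, -0.002], [-0.453, -0.891, -0.005], [0.001, 0.005, -1.0]]
force: [-2.0, -7.7, 2.9]
opening: 0.0183
grasp_force: 4.2
```

```bash
python3 -c "
from h import *
arc()"
```

```text
t 14.55 r 75.1 lever ang+180 -26.4 yaw -26.9 F tool [ 1.7  7.8 -2.9] op 0.01830473539721674 gf 4.162964969873428 z 0.04941790479543484
```

Request:
{"name": "apply_moves", "arguments": {
  "series": [
    {"wx": 0, "wy": 0, "wz": 0, "x": 0, "y": -1.2, "z": 0, "grip": 18},
    {"wx": 0, "wy": 0, "wz": 0, "x": 0, "y": -1.1, "z": 0, "grip": 18},
    {"wx": 0, "wy": 0, "wz": 0, "x": 0, "y": 0, "z": 0, "grip": 18},
    {"wx": 0, "wy": 0, "wz": 0, "x": 0, "y": 0, "z": 0, "grip": 18}
  ],
  "squeeze": 60
}}

```text
time_s: 14.88
tcp_pos: [0.4913, 0.0302, 0.0494]
tool_rot: [[0.892, -0.453, -0.003], [-0.453, -0.892, -0.005], [0.0, 0.006, -1.0]]
force: [-2.9, -10.1, 4.1]
opening: 0.0184
grasp_force: 5.0
```

```bash
python3 -c "
from h import *
arc()"
```

```text
t 14.8833 r 75.3 lever ang+180 -27.8 yaw -26.9 F tool [ 2.  10.4 -4. ] op 0.01837178676812431 gf 4.955656975507736 z 0.04937236614924603
```

The force is 10.4 N tangential. I'll hold it there.

Request:
{"name": "apply_moves", "arguments": {
  "series": [
    {"wx": 0, "wy": 0, "wz": 0, "x": 0, "y": 0, "z": 0, "grip": 18},
    {"wx": 0, "wy": 0, "wz": 0, "x": 0, "y": 0, "z": 0, "grip": 18},
    {"wx": 0, "wy": 0, "wz": 0, "x": 0, "y": 0, "z": 0, "grip": 18},
    {"wx": 0, "wy": 0, "wz": 0, "x": 0, "y": 0, "z": 0, "grip": 18},
    {"wx": 0, "wy": 0, "wz": 0, "x": 0, "y": 0, "z": 0, "grip": 18},
    {"wx": 0, "wy": 0, "wz": 0, "x": 0, "y": 0, "z": 0, "grip": 18},
    {"wx": 0, "wy": 0, "wz": 0, "x": 0, "y": 0, "z": 0, "grip": 18},
    {"wx": 0, "wy": 0, "wz": 0, "x": 0, "y": 0, "z": 0, "grip": 18},
    {"wx": 0, "wy": 0, "wz": 0, "x": 0, "y": 0, "z": 0, "grip": 18}
  ],
  "squeeze": 60
}}

```text
time_s: 15.63
tcp_pos: [0.4913, 0.0302, 0.0494]
tool_rot: [[0.892, -0.453, -0.003], [-0.453, -0.892, -0.005], [0.0, 0.006, -1.0]]
force: [-2.7, -9.1, 2.9]
opening: 0.0183
grasp_force: 4.9
```

```bash
python3 -c "
from h import *
arc()"
```

```text
t 15.6333 r 75.3 lever ang+180 -27.8 yaw -26.9 F tool [ 1.7  9.3 -2.8] op 0.01825138273909078 gf 4.916752874851227 z 0.04937705345545401
```

Request:
{"name": "apply_moves", "arguments": {
  "series": [
    {"wx": 0, "wy": 0, "wz": 0, "x": 0, "y": -0.4, "z": 0, "grip": 18},
    {"wx": 0, "wy": 0, "wz": 0, "x": 0, "y": 0, "z": 0, "grip": 18},
    {"wx": 0, "wy": 0, "wz": 0, "x": 0, "y": 0, "z": 0, "grip": 18},
    {"wx": 0, "wy": 0, "wz": 0, "x": 0, "y": 0, "z": 0, "grip": 18},
    {"wx": 0, "wy": 0, "wz": 0, "x": 0, "y": 0, "z": 0, "grip": 18},
    {"wx": 0, "wy": 0, "wz": 0, "x": 0, "y": 0, "z": 0, "grip": 18},
    {"wx": 0, "wy": 0, "wz": 0, "x": 0, "y": 0, "z": 0, "grip": 18},
    {"wx": 0, "wy": 0, "wz": 0, "x": 0, "y": 0, "z": 0, "grip": 18},
    {"wx": 0, "wy": 0, "wz": 0, "x": 0, "y": 0, "z": 0, "grip": 18}
  ],
  "squeeze": 60
}}

```text
time_s: 16.38
tcp_pos: [0.4914, 0.0304, 0.0494]
tool_rot: [[0.892, -0.453, -0.003], [-0.453, -0.892, -0.006], [-0.0, 0.006, -1.0]]
force: [-1.5, -9.6, 4.0]
opening: 0.0179
grasp_force: 5.2
```

Request:
{"name": "apply_moves", "arguments": {
  "series": [
    {"wx": 0, "wy": 0, "wz": 0, "x": 0, "y": 1.5, "z": 0, "grip": 22},
    {"wx": 0, "wy": 0, "wz": 0, "x": 0, "y": 1.5, "z": 0, "grip": 26},
    {"wx": 0, "wy": 0, "wz": 0, "x": 0, "y": 1.5, "z": 0, "grip": 30},
    {"wx": 0, "wy": 0, "wz": 0, "x": 0, "y": 1.5, "z": 0, "grip": 34},
    {"wx": 0, "wy": 0, "wz": 0, "x": 0, "y": 1, "z": 0, "grip": 34},
    {"wx": 0, "wy": 0, "wz": 0, "x": 0, "y": 0, "z": 0, "grip": 34},
    {"wx": 0, "wy": 0, "wz": 0, "x": 0, "y": 0, "z": 0, "grip": 34}
  ],
  "squeeze": 60
}}

```text
time_s: 16.97
tcp_pos: [0.4888, 0.0275, 0.0488]
tool_rot: [[0.889, -0.457, -0.0], [-0.457, -0.889, 0.0], [-0.001, -0.0, -1.0]]
force: [1.1, -0.7, -0.2]
opening: 0.0339
grasp_force: 0.0
```

Released and free of the post. I'll lift straight up.

Request:
{"name": "apply_moves", "arguments": {
  "series": [
    {"wx": 0, "wy": 0, "wz": 0, "x": 0, "y": 0, "z": -10, "grip": 34},
    {"wx": 0, "wy": 0, "wz": 0, "x": 0, "y": 0, "z": -20, "grip": 34},
    {"wx": 0, "wy": 0, "wz": 0, "x": 0, "y": 0, "z": -30, "grip": 34},
    {"wx": 0, "wy": 0, "wz": 0, "x": 0, "y": 0, "z": -30, "grip": 34},
    {"wx": 0, "wy": 0, "wz": 0, "x": -20, "y": 0, "z": -30, "grip": 34},
    {"wx": 0, "wy": 0, "wz": 0, "x": -30, "y": 0, "z": 0, "grip": 34},
    {"wx": 0, "wy": 0, "wz": 0, "x": -30, "y": 0, "z": 0, "grip": 34},
    {"wx": 0, "wy": 0, "wz": 0, "x": 0, "y": 0, "z": 0, "grip": 34}
  ],
  "squeeze": 60
}}

```text
time_s: 17.63
tcp_pos: [0.4134, 0.0657, 0.1689]
tool_rot: [[0.89, -0.455, -0.004], [-0.455, -0.89, 0.001], [-0.004, 0.0, -1.0]]
force: [-0.0, 0.7, 0.0]
opening: 0.0339
grasp_force: 0.0
```

```bash
python3 -c "
from h import *
go((400,0,170),-27)
a=cv2.imread('pics/s8.png')[:,:,::-1].astype(int); b=bot.camera('side').astype(int)
d=abs(a-b).max(2)
# key plate/tail region vs change: bounding box of changes near block
ys,xs=np.where(d[150:215,190:300]>60); print('changed',xs.min()+190,xs.max()+190,ys.min()+150,ys.max()+150)
print('key area mean diff',d[170:190,200:245].mean(), d[170:190,200:245].max())
"
```

```text
t 17.6333 pos [413.4  65.7 168.9] yaw -27.09 F [-0.   0.7  0. ] op 33.9 gf 0.0
turn [ 0.0003  0.0038 -0.0015] then shift [17.9 64.7 -1.1]
changed 206 299 150 214
key area mean diff 26.835555555555555 131
```

Run:
```python
from h import *
t=bot.camera("top"); cv2.imwrite("pics/t9.png",t[:,:,::-1]); U=8
b=cv2.resize(t[125:210,235:290],None,fx=U,fy=U,interpolation=cv2.INTER_CUBIC)
f=lambda p:((p[0]+.5)/U-.5+235,(p[1]+.5)/U-.5+125)
for nm,m,z in(("bright",(b.min(2)>235),.063),("grip",(b.max(2)<75),.095)):
    cs,_=cv2.findContours(m.astype(np.uint8),cv2.RETR_EXTERNAL,cv2.CHAIN_APPROX_NONE)
    for c in cs:
        if cv2.contourArea(c)<700: continue
        r=cv2.minAreaRect(c); W=np.array([onz("top",*f(p),z)[:2]*1000 for p in cv2.boxPoints(r)]); e=W[1]-W[0],W[2]-W[1]
        print(nm,np.round(onz("top",*f(r[0]),z)*1000,1),[(round(np.hypot(*v),1),round(np.degrees(np.arctan2(v[1],v[0])),1)) for v in e])
```

```text
bright [561.6 -32.6  63. ] [(np.float64(17.3), np.float64(-13.2)), (np.float64(7.6), np.float64(-103.3))]
bright [563.2  -5.6  63. ] [(np.float64(49.0), np.float64(-16.6)), (np.float64(41.0), np.float64(-106.8))]
bright [602.7 -32.5  63. ] [(np.float64(31.4), np.float64(-15.4)), (np.float64(5.7), np.float64(-105.6))]
bright [623.5 -17.1  63. ] [(np.float64(64.4), np.float64(-16.0)), (np.float64(27.7), np.float64(-106.3))]
grip [592.8 -14.9  95. ] [(np.float64(35.2), np.float64(-16.2)), (np.float64(11.4), np.float64(-106.4))]
```

The grip is 35×11 mm at (593,-15) and -16°, so the key is still seated between the pins. Handing in.

```bash
python3 -c "
from bench import bot
print(bot.finish_job())"
```

```text
the job is handed in; nothing more can be done
None
```

I handed the job in at about 18 s; no verdict came back. The holding key is seated on the screw with its tail between the pins, and the nut was tightened clockwise and held at about 10 N for over half a second. The robot is clear, and the bystander items were not approached.

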